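Shut and pin the specimen clamp, and hold it shut

TASK

Fold the hinged window lid of the specimen clamp down onto its base, take the pin with the straight cylindrical knob out of the stand and push it through the slot in the lid into the hole in the base. The lid is sprung and lifts by itself, so finish while still holding the pin by its knob and pressing it down with firm finger pressure (about 10 N), its collar flat on the lid and the lid fully shut; do not let go. Leave the ball-headed pin in the stand and do not disturb the jar or the screwdriver.

Things in the scene. Friction and masses are not known exactly. Their poses are not given: they have to be found in the camera images.
- clamp_base: base half of the specimen clamp, fixed to the bench: black block 160 (its x) by 110 (its y) by 45 mm high. Origin: centre of its underside; z up. The hinge of the lid runs along its y axis near its -x end; the pin hole is near its +x end. A steel specimen disc lies in the middle of its top
- base_hole (a point): centre of the mouth of the round pin hole in the top of the base, 45 mm above the bench, at x = +55 mm, y = 0 of the base. Vertical, 12.5 mm in diameter, chamfered, right through the base (45 mm deep)
- hinge_mid (a point): middle of the lid's hinge axis, at x = -70, y = 0, z = 50 mm of the base; the axis runs along the base's y. The lid is an aluminium plate 8 mm thick, 0.2 kg, 86 mm wide along the hinge, reaching from 8 to 148 mm from the axis (which lies at its mid-thickness), with a 50 mm square window centred 65 mm from the axis and a slot near its free end
- lid (a joint): angle of the lid (rad): 0 = shut, flat on the base; grows as its free end (towards the base's +x) rises, to 1.25 at most; starts open at 0.7 to 1.05. The hinge has friction (0.3 N m) and a spring: above about 0.2 rad the lid stays where it is left; let go below that it springs back up to about 0.2. Pushing it shut takes about 6 N at the slot
- lid_slot (a point): centre of the slot at the lid's upper face, 125 mm from the hinge axis; the slot is 20 mm long (away from the hinge) by 14 mm wide, right through. Lid shut: 54 mm above the bench, straight over the base hole; at 0.2 rad it is 25 mm higher and 3 mm nearer the hinge, and an upright pin over the base hole still passes through it
- pin: locking pin: steel, about 60 g, 80 mm long, upright in either hole of the stand at first. Origin: its lower tip, z up along it. From the tip: shaft 10 mm in diameter, 45 mm long, its lowest 6 mm tapered; round collar 28 mm in diameter, 5 mm thick; straight cylindrical knob 20 mm in diameter, 30 mm tall, to grip. Home, collar on the shut lid, its tip is 36 mm below the top of the base
- pin_tip (a point): centre of the locking pin's lower tip (the origin of the pin)
- stand: grey pin stand fixed to the bench: block 50 (its x) by 140 (its y) by 55 mm high, with two 12 mm holes at y = +40 and -40 mm, one pin in each; the pins' collars rest on its top, so their tips are 10 mm above the bench and the knob top is 90 mm above it. Origin: centre of its underside
- ball_pin: another pin of the same size with a 30 mm steel ball for a head instead of the knob, in the other hole of the stand; to be left alone. Origin: centre of its lower tip
- jar: closed amber sample jar, 54 mm in diameter, 65 mm high, standing on the bench; to be left alone. Origin: centre of its underside
- screwdriver: black-handled screwdriver, 170 mm long, lying on the bench; to be left alone. Origin: underneath it, x along it towards the blade
Not all that is in view belongs to the job. What is shaped like the pin but blue or yellow is not meant.

How it is judged:
On the way, in this order (a step that is already met when the one before it is completed fails the run):
1. the lid is folded down onto the base (within 0.3 rad of shut) (value of joint lid below 0.3 rad), for 0.2 s.
2. the pin's tip has entered the base hole (horizontal distance between pin_tip and base_hole below 0.006 m and z of pin_tip in the frame of clamp_base below 0.042 m and value of joint lid below 0.3 rad), for 0.1 s.
At the end, for the whole second after the job is handed in: lid shut (under 0.04 rad); pin upright (0.1 rad) in the base hole, tip within 5 mm of its axis and 32 mm or more below the base's top; the gripper still holds the pin and presses it on the clamp with 3 to 40 N, itself not touching the clamp; for one second after the program ends (value of joint lid below 0.04 rad and z of pin_tip in the frame of clamp_base below 0.013 m and horizontal distance between pin_tip and base_hole below 0.005 m and angle between the z axis of pin and the z axis of clamp_base, either way round below 0.1 rad and contact force between pin and clamp_base between 3 and 40 N and contact force between the fingers and pin above 3 N and contact force between each of the arm, the fingers and clamp_base below 1 N); the arm keeps its last pose, push and grip.
It fails at once if the ball-headed pin is moved more than 15 mm (distance of ball_pin from where it was at the start of the episode above 0.015 m).
It fails at once if the jar is moved more than 20 mm (distance of jar from where it was at the start of the episode above 0.02 m).
It fails at once if the screwdriver is moved more than 20 mm (distance of screwdriver from where it was at the start of the episode above 0.02 m).
It also fails if it takes over 59 s, if anything falls off the work surface, if the arm or the gripper's body presses on something with over 40 N, if the wrist force passes 120 N, or if a joint passes its speed limit or range.

ROBOT

A 7-joint arm with a two-finger parallel gripper is mounted at the origin on the work surface. World frame = base frame: x ahead of the robot, y to its left, z up, the work surface at z = 0. Lengths are in m, angles in rad, forces in N, time in s.
With the tool pointing down it reaches from about 0.425 to 0.95 m from the base axis. Payload 16.7 kg.
Tool frame: the origin (TCP) lies between the finger pads; the fingertips stand 11 mm ahead of it and the grasp point (between the pads) lies 8 mm behind it; z points along the fingers, y is the line along which they close (so a half turn about z gives the same grasp; the last joint's range is limited). The gripper opens to 94 mm and grips with 3 to 60 N. Pads are 16 mm wide; open, the fingers measure 119 mm over their backs; the gripper's body (75 mm by 177 mm) begins 78 mm behind the grasp point.
Start: joints at [-1.46, 0.426, 0.074, 1.606, -0.034, 1.111, -0.067], TCP at [0.173, 0.652, 0.181] pointing down, gripper open.
Joint ranges: [-2.85, 2.85], [-0.5, 2.14], [-1.23, 1.37], [0.21, 2.46], [-1.02, 4.16], [0.16, 2.05], [-2.73, 2.73]. Speed limits (rad/s): [1.89, 1.89, 2.39, 2.39, 3.01, 3.01, 3.01].

INTERFACE

Orientations are given as a unit quaternion [x, y, z, w].
In Python, from plant import r gives the robot as it stands. The module is installed in compiled form; this text tells all that it offers.
- The arm moves only by the shell command python3 -m crank 'ROWS' [FORCE]. ROWS is JSON, one flat list of numbers, 7 for each row, row after row: the closure, from -1 (fully open) to 1 (shut), then the shift along the world's x, y, z in units of 20 cm (1.0 is 20 cm), then the turn, a rotation vector about the world's x, y, z in units of 45 degrees (1.0 is 45 degrees). A call has 1 to 5 rows; each row is the pose to reach, as a shift and turn from the pose commanded when the call began; what a row does not reach only later rows make up. A row lasts 1/12 s, in which the tool goes at most 41.7 mm and 7.16 degrees, less where a joint would pass 70% of its speed; a pose out of reach is approached as far as the arm can. A call with a number of a shift or a turn outside -1 to 1 is refused whole. A call with a gripper value outside its range is refused whole. The fingers move at their own pace and stop on an object; FORCE is the grip in N (left out, the last holds). Time passes only in rows, so rows that repeat a pose let the fingers close. It gives the time, the measured TCP pose, the force, the opening and the grip force at its end, in the units of the state.
- r.observe(): the state, without advancing time (a new reading comes with each control period).
- r.get_image(name): name is "scene" or "top" or "wrist"; returns (picture, depth): 400x640x3 uint8, red, green, blue; 400x640 float32, m along the optical axis (not along the pixel's ray), 0 where there is no reading.
- r.camera_info(name): a dict with "mtx" (3x3 intrinsics, pixels), "camera_from_world" (4x4, takes a point from world to camera coordinates); the wrist camera has in their place "tool_from_camera" (4x4, takes a point from camera to tool coordinates, whose origin is the TCP and whose axes are the flange's). Camera axes: x right, y down, z forward; pixel columns grow to the right and rows downward; lengths in m; the calibration is good to about 2 mm. A picture is of the moment at which its call begins: read the wrist's pose just before it. camera_info takes no time and is no camera call.
- r.sign_off(): hands the job in; it is judged then, once.
The state is a dict: "time_s": time; "qpos": joint angles; "qvel": joint speeds; "effort": joint torques, N m; "eef_pos": TCP position; "ee_rot": TCP orientation; "contact_force": force on the tool from outside, world axes, zero at the start; "moment": the same for the moment, N m; "grip_width": finger opening in m; "grasp_force": force on a finger pad.
Only numpy, scipy, OpenCV 4.12 (cv2) and the standard library are available. Lean on these libraries where they do the work, as an engineer would, in place of code of your own. Each camera call takes 0.05 s, during which the arm holds its last target. There are 200 camera calls.

## Working session

There is one attempt and no reset: what is moved stays moved. The work goes in short steps, Python scripts to look and compute and a shell command to move; the robot and the scene stay as the last step left them, time stands still between calls to the robot, and variables do not carry over. Pictures are saved under pics/ and viewed, at most 10 in all, crops included, and the job is handed in when it is done.

```bash
mkdir -p pics; cat > h.py <<'E'
import numpy as np, cv2
from plant import r
def grab(n,f):
    s=r.observe(); im,d=r.get_image(n); cv2.imwrite(f'pics/{f}.png',im[:,:,::-1]); np.savez(f'pics/{f}.npz',im=im,d=d,p=s['eef_pos'],q=s['ee_rot']); return im,d
def pts(n,d):
    c=r.camera_info(n);K=np.array(c['mtx']);T=np.linalg.inv(np.array(c['camera_from_world']))
    v,u=np.mgrid[:400,:640]
    P=np.stack([(u-K[0,2])/K[0,0]*d,(v-K[1,2])/K[1,1]*d,d],-1)
    return P@T[:3,:3].T+T[:3,3]
E
python3 - <<'E'
from h import *
for n in('scene','top'):
    grab(n,n+'0');c=r.camera_info(n);print(n,np.linalg.inv(np.array(c['camera_from_world'])).round(3).tolist(),np.array(c['mtx']).round(1).tolist())
print(r.observe())
E
```

```text
scene [[0.224, 0.847, -0.482, 0.96], [0.975, -0.199, 0.102, -0.17], [-0.009, -0.493, -0.87, 0.709], [0.0, 0.0, 0.0, 1.0]] [[376.2, 0.0, 321.2], [0.0, 376.2, 200.4], [0.0, 0.0, 1.0]]
top [[-0.094, -0.975, 0.2, 0.378], [-0.996, 0.092, -0.018, -0.1], [-0.001, -0.201, -0.98, 1.136], [0.0, 0.0, 0.0, 1.0]] [[481.5, 0.0, 314.7], [0.0, 481.5, 198.7], [0.0, 0.0, 1.0]]
{'time_s': 0.1, 'qpos': array([-1.46049035,  0.42666933,  0.07387284,  1.60649712, -0.03410016,
        1.11082697, -0.06711181]), 'qvel': array([ 0.00125007, -0.00028437, -0.00082496, -0.00147067, -0.00149327,
       -0.00016271, -0.00034294]), 'effort': array([ 8.89954856e-03, -9.37458014e+01,  3.67805108e+00, -4.55043876e+01,
       -4.84161603e-02,  1.67561334e-02,  5.64890956e-05]), 'eef_pos': array([0.17333711, 0.65194038, 0.17996659]), 'ee_rot': array([ 1.29567762e-01,  9.91570406e-01, -5.69648484e-04, -3.03068496e-05]), 'contact_force': array([-1.37967558,  0.9204202 , -0.26275963]), 'moment': array([-0.02410212, -0.01916756, -0.02344611]), 'grasp_force': 0.0, 'grip_width': 0.09418721065990171}
```

View pics/top0.png

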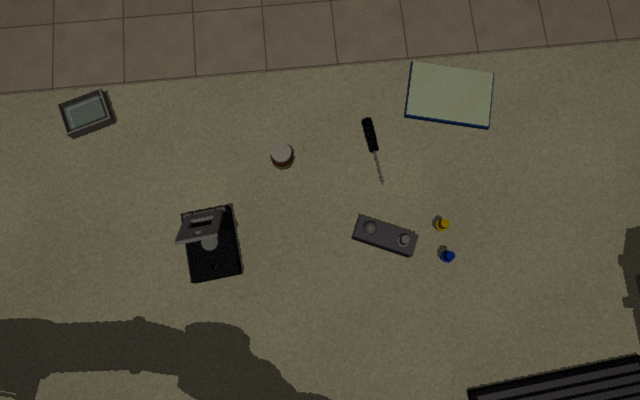

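View pics/scene0.png

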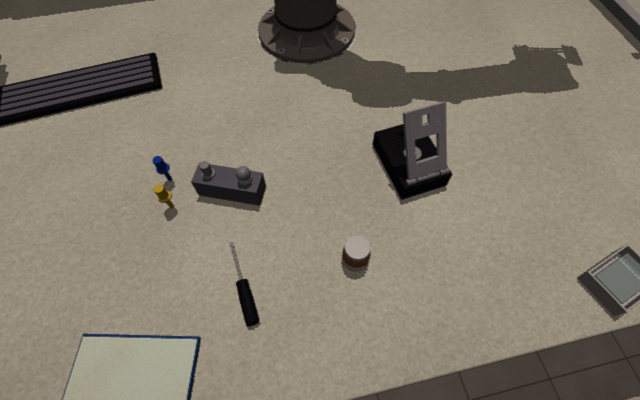

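The top view shows the clamp at about (212,245), with its hinge at the image top (+x world) and the lid rising towards the robot. The stand is at (385,235), with the ball pin at (371,227) and the knob pin at (404,240). The scene view agrees: knob at (206,170), ball at (243,176). Next I'll measure them.

```bash
python3 - <<'E'
from h import *
def rect(P,name):
    q=cv2.minAreaRect((P*1000).astype(np.float32)); print(name,len(P),np.round(q[0],1),np.round(q[1],1),round(q[2],1)); return q
for n in('top','scene'):
    z=np.load(f'pics/{n}0.npz');d=z['d'];W=pts(n,d);im=z['im'].astype(int)
    X,Y,Z=W[...,0],W[...,1],W[...,2]
    print(n,'bench z',np.median(Z[(d>0)&(abs(X-.5)<.2)&(abs(Y)<.3)]))
    near=lambda x,y,R:(np.hypot(X-x,Y-y)<R)&(d>0)
    # initial centres from top image
    if n=='top': 
        cs={k:W[v,u] for k,(u,v) in dict(stand=(387,234),base=(215,262),jar=(282,152),knob=(404,239),ball=(371,226),drv=(372,140),blue=(448,256),yel=(443,224)).items()}
        for k,v in cs.items(): print(k,v.round(3))
    c=cs['stand'];m=near(c[0],c[1],.1)&(abs(Z-.055)<.004); rect(W[m][:,:2],'stand')
    for k in('knob','ball'):
        c=cs[k];m=near(c[0],c[1],.025)&(Z>.08);print(k,m.sum(),W[m].mean(0).round(4) if m.any() else '',Z[m].max() if m.any() else '')
    c=cs['base'];m=near(c[0]+.03,c[1],.14)&(abs(Z-.045)<.004)&(im.sum(-1)<120); q=rect(W[m][:,:2],'base')
    m=near(c[0]+.03,c[1],.14)&(Z>.062);L=W[m];print('lid',L.min(0).round(3),L.max(0).round(3))
    C=L.mean(0);u,s,v=np.linalg.svd(L-C,full_matrices=False);print('C',C.round(3),'normal',v[2].round(3),'tilt',np.arccos(abs(v[2][2])).round(3),'az',np.degrees(np.arctan2(v[2][1],v[2][0])).round(1),len(L))
E
```

```text
top bench z 0.0006653734649612053
stand [ 0.502 -0.276  0.052]
base [0.476 0.117 0.047]
jar [ 0.713 -0.055  0.068]
knob [ 0.484 -0.305  0.091]
ball [ 0.518 -0.236  0.096]
drv [ 0.736 -0.272  0.024]
blue [ 0.439 -0.398  0.079]
yel [ 0.509 -0.396  0.083]
stand 1075 [ 500.3 -271. ] [140.2  50.7] 66.0
knob 71 [ 0.4835 -0.3067  0.0899] 0.09450487757046155
ball 142 [ 0.5151 -0.2333  0.0904] 0.09797499216374672
base 2048 [521.8 127.4] [160.1 110.1] 6.1
lid [0.507 0.084 0.062] [0.594 0.177 0.182]
C [0.545 0.129 0.131] normal [-0.844 -0.086 -0.53 ] tilt 1.012 az -174.2 1014
scene bench z 0.0013194993654916387
stand 1076 [ 498.8 -271. ] [141.2  52.1] 66.1
knob 89 [ 0.4855 -0.3064  0.0892] 0.09406552669861912
ball 167 [ 0.5199 -0.2333  0.0902] 0.09761686556655191
base 1514 [520.5 127. ] [160.5 109.9] 6.0
lid [0.505 0.084 0.062] [0.592 0.176 0.181]
C [0.547 0.129 0.127] normal [0.848 0.085 0.523] tilt 1.02 az 5.7 2276
```

Base: centre (0.521, 0.127), +x axis towards the robot at 186°. That puts the hinge at (0.591, 0.134), the hole at (0.466, 0.121), the lid at about 1.015 rad and the knob pin at (0.484, -0.307). I'll go above the lid's back face with the fingers shut.

```bash
python3 -m crank '[1,0.55,-0.8,0.35,0,0,0.47, 1,0.55,-0.8,0.35,0,0,0.47, 1,0.55,-0.8,0.35,0,0,0.47, 1,0.55,-0.8,0.35,0,0,0.47, 1,0.55,-0.8,0.35,0,0,0.47]' 30
python3 -m crank '[1,0.6,-0.8,0,0,0,0, 1,0.6,-0.8,0,0,0,0, 1,0.6,-0.8,0,0,0,0, 1,0.6,-0.8,0,0,0,0, 1,0.6,-0.8,0,0,0,0]'
python3 -m crank '[1,0.6,-0.8,0,0,0,0, 1,0.6,-0.8,0,0,0,0, 1,0.6,-0.8,0,0,0,0, 1,0.6,-0.8,0,0,0,0, 1,0.6,-0.8,0,0,0,0]'
python3 -m crank '[1,0.1,-0.2,0,0,0,0, 1,0.1,-0.2,0,0,0,0, 1,0.1,-0.2,0,0,0,0]'
```

```text
time_s: 0.52
eef_pos: [0.2844, 0.4902, 0.251]
ee_rot: [-0.055, 0.998, -0.0, -0.0]
contact_force: [0.5, 0.7, 1.1]
grip_width: 0.0643
grasp_force: 0.0
time_s: 0.93
eef_pos: [0.4049, 0.3293, 0.2506]
ee_rot: [-0.054, 0.999, -0.0, 0.0]
contact_force: [0.8, 0.1, 0.1]
grip_width: 0.0309
grasp_force: 0.0
time_s: 1.35
eef_pos: [0.5247, 0.1692, 0.2506]
ee_rot: [-0.054, 0.999, -0.0, 0.0]
contact_force: [1.1, 0.4, 0.5]
grip_width: 0.0008
grasp_force: 0.0
time_s: 1.6
eef_pos: [0.5442, 0.1293, 0.2503]
ee_rot: [-0.052, 0.999, -0.0, -0.0]
contact_force: [-0.1, 1.4, -0.2]
grip_width: 0.0003
grasp_force: 0.0
```

```bash
python3 -m crank '[1,0,0,-0.15,0,0,0, 1,0,0,-0.3,0,0,0, 1,0,0,-0.4,0,0,0, 1,0,0,-0.46,0,0,0, 1,0,0,-0.46,0,0,0]'
python3 -m crank '[1,-0.022,-0.002,-0.022,0,0,0, 1,-0.044,-0.004,-0.044,0,0,0, 1,-0.066,-0.006,-0.065,0,0,0, 1,-0.086,-0.009,-0.085,0,0,0]'
python3 -m crank '[1,-0.018,-0.002,-0.02,0,0,0, 1,-0.036,-0.004,-0.04,0,0,0, 1,-0.054,-0.006,-0.06,0,0,0, 1,-0.072,-0.008,-0.08,0,0,0]'
```

```text
time_s: 2.02
eef_pos: [0.5417, 0.1328, 0.1563]
ee_rot: [-0.055, 0.998, -0.001, -0.002]
contact_force: [-0.2, -0.1, -0.0]
grip_width: 0.0007
grasp_force: 0.0
time_s: 2.35
eef_pos: [0.526, 0.1308, 0.142]
ee_rot: [-0.055, 0.999, 0.0, 0.001]
contact_force: [-0.0, 0.2, 0.9]
grip_width: 0.0005
grasp_force: 0.4
time_s: 2.68
eef_pos: [0.5116, 0.1289, 0.1253]
ee_rot: [-0.055, 0.999, 0.0, 0.0]
contact_force: [1.4, 0.1, 1.4]
grip_width: 0.0005
grasp_force: 0.6
```

```bash
python3 - <<'E'
from h import *
im,d=grab('scene','s1');c=im[60:240,300:520,::-1];cv2.imwrite('pics/s1c.png',cv2.resize(c,None,fx=3,fy=3))
E
```

```text
(no output)
```

View pics/s1c.png

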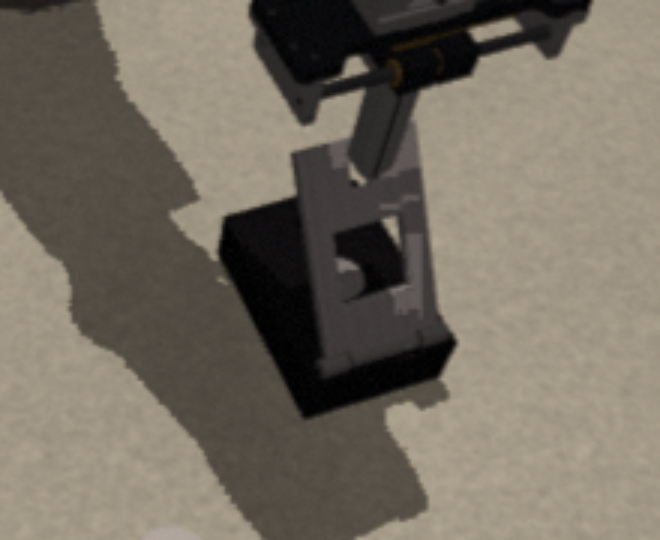

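The shut fingers (375,170) bear on the outer face of the lid beside the slot, and the lid has come down. I'll carry on along the arc.

```bash
python3 -m crank '[1,-0.014,-0.001,-0.023,0,0,0, 1,-0.028,-0.003,-0.046,0,0,0, 1,-0.042,-0.005,-0.07,0,0,0, 1,-0.055,-0.006,-0.093,0,0,0]'
python3 -m crank '[1,-0.01,-0.001,-0.025,0,0,0, 1,-0.02,-0.002,-0.05,0,0,0, 1,-0.03,-0.003,-0.075,0,0,0, 1,-0.035,-0.004,-0.1,0,0,0, 1,-0.035,-0.004,-0.1,0,0,0]'
python3 -m crank '[1,-0.005,0,-0.02,0,0,0, 1,-0.01,0,-0.04,0,0,0, 1,-0.01,0,-0.055,0,0,0, 1,-0.01,0,-0.055,0,0,0, 1,-0.01,0,-0.055,0,0,0]'
```

```text
time_s: 3.07
eef_pos: [0.5005, 0.1275, 0.1065]
ee_rot: [-0.055, 0.999, -0.0, -0.0]
contact_force: [0.6, -2.4, 2.0]
grip_width: 0.0008
grasp_force: 1.4
time_s: 3.48
eef_pos: [0.4931, 0.1266, 0.0859]
ee_rot: [-0.055, 0.999, -0.0, -0.001]
contact_force: [-0.6, -3.0, 0.6]
grip_width: 0.0005
grasp_force: 0.6
time_s: 3.9
eef_pos: [0.4916, 0.1271, 0.0757]
ee_rot: [-0.055, 0.999, -0.0, -0.0]
contact_force: [-0.7, -0.4, -0.8]
grip_width: 0.0007
grasp_force: 0.1
```

```bash
python3 - <<'E'
from h import *
im,d=grab('scene','s2');c=im[60:240,300:520,::-1];cv2.imwrite('pics/s2c.png',cv2.resize(c,None,fx=3,fy=3))
W=pts('scene',d);h=np.array([.5906,.134]);dr=np.array([-.9945,-.1045]);dy=np.array([.1045,-.9945])
s=(W[...,:2]-h)@dr;t=(W[...,:2]-h)@dy
for a,b in((.01,.03),(.03,.045),(.045,.06),(.06,.08),(.08,.09),(.09,.11),(.11,.13),(.13,.15)):
    m=(s>a)&(s<b)&(abs(t)<.042)&(abs(t)>.028)&(d>0)&(W[...,2]<.12);print(a,b,m.sum(),np.percentile(W[m][:,2],[10,50,90]).round(4) if m.any() else '')
E
```

```text
0.01 0.03 162 [0.0473 0.0627 0.0673]
0.03 0.045 131 [0.0463 0.0709 0.0747]
0.045 0.06 156 [0.0456 0.0764 0.081 ]
0.06 0.08 215 [0.045  0.0828 0.089 ]
0.08 0.09 117 [0.0453 0.09   0.0943]
0.09 0.11 233 [0.0453 0.0955 0.1023]
0.11 0.13 137 [0.0455 0.1045 0.1111]
0.13 0.15 61 [0.0448 0.0464 0.1131]
```

View pics/s2c.png

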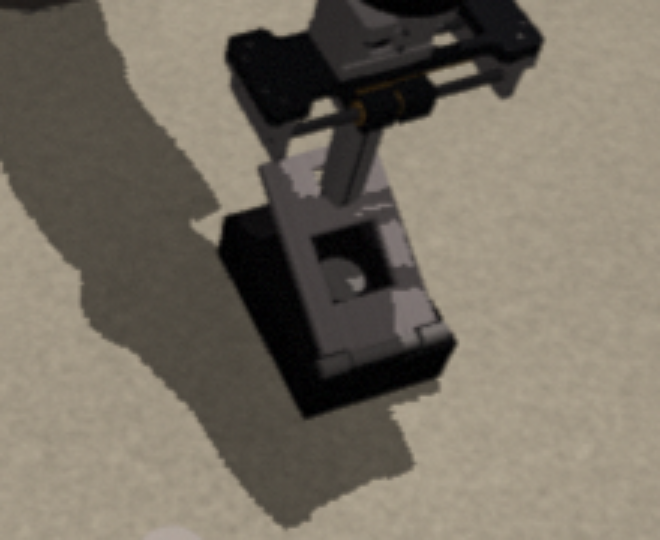

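The lid is only at about 0.42 rad. The narrow shut fingers, at (350,190), have slid into the slot. I'll lift out, shift 25 mm sideways onto solid plate and press again.

```bash
python3 -m crank '[1,0,0,0.1,0,0,0, 1,0,0,0.2,0,0,0, 1,0,0,0.375,0,0,0, 1,-0.013,0.125,0.375,0,0,0, 1,-0.013,0.125,0.375,0,0,0]'
python3 -m crank '[1,0,0,-0.06,0,0,0, 1,0,0,-0.12,0,0,0, 1,0,0,-0.17,0,0,0, 1,0,0,-0.17,0,0,0]'
python3 -m crank '[1,-0.012,-0.001,-0.03,0,0,0, 1,-0.024,-0.002,-0.06,0,0,0, 1,-0.035,-0.003,-0.1,0,0,0, 1,-0.045,-0.005,-0.137,0,0,0, 1,-0.045,-0.005,-0.137,0,0,0]'
python3 -m crank '[1,-0.005,0,-0.03,0,0,0, 1,-0.01,0,-0.06,0,0,0, 1,-0.015,0,-0.08,0,0,0, 1,-0.015,0,-0.08,0,0,0, 1,-0.015,0,-0.08,0,0,0]'
```

```text
time_s: 4.37
eef_pos: [0.4901, 0.156, 0.1528]
ee_rot: [-0.056, 0.998, 0.002, 0.002]
contact_force: [-1.1, 1.4, 0.1]
grip_width: 0.0006
grasp_force: 0.0
time_s: 4.7
eef_pos: [0.4882, 0.1516, 0.1151]
ee_rot: [-0.055, 0.998, -0.001, -0.001]
contact_force: [-0.1, 0.1, 0.1]
grip_width: 0.0004
grasp_force: 0.0
time_s: 5.12
eef_pos: [0.479, 0.1506, 0.0881]
ee_rot: [-0.055, 0.999, -0.0, -0.001]
contact_force: [-0.2, 0.1, 1.2]
grip_width: 0.0007
grasp_force: 0.0
time_s: 5.53
eef_pos: [0.4771, 0.1508, 0.0734]
ee_rot: [-0.055, 0.999, -0.0, -0.0]
contact_force: [0.1, 0.0, -0.4]
grip_width: 0.0008
grasp_force: 0.0
```

```bash
cat >> h.py <<'E'
def lid(f):
    out=[]
    for n in('scene','top'):
        im,d=grab(n,f+n)
        W=pts(n,d);h=np.array([.5906,.134]);dr=np.array([-.9945,-.1045]);dy=np.array([.1045,-.9945])
        s=(W[...,:2]-h)@dr;t=(W[...,:2]-h)@dy
        m=(s>.02)&(s<.135)&(t<.040)&(t>.028)&(d>0)&(W[...,2]<.15)&(W[...,2]>.05)
        if m.sum()>20: p=np.polyfit(s[m],W[m][:,2],1); print(n,m.sum(),'slope angle',np.arctan(p[0]).round(3),p.round(3),'res',np.std(W[m][:,2]-np.polyval(p,s[m])).round(4))
        if n=='scene': cv2.imwrite(f'pics/{f}c.png',cv2.resize(im[60:240,300:520,::-1],None,fx=3,fy=3))
E
python3 -c "
from h import *
lid('s3')"
```

```text
scene 311 slope angle 0.353 [0.369 0.054] res 0.0015
top 130 slope angle 0.329 [0.342 0.056] res 0.0042
```

View pics/s3c.png

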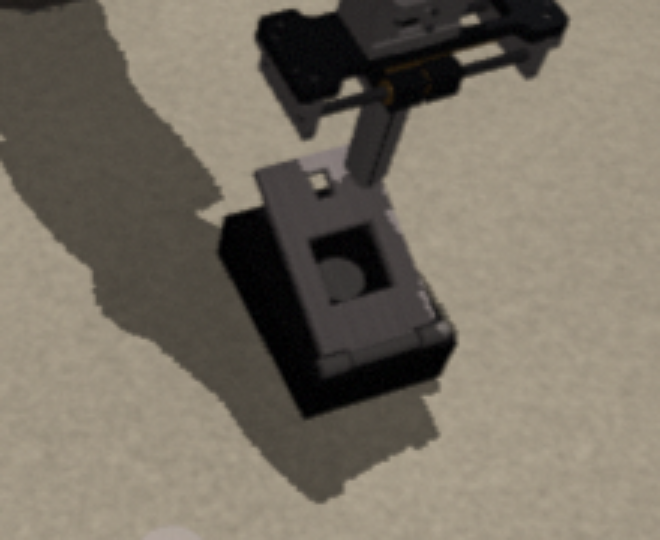

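```bash
python3 - <<'E'
from h import *
z=np.load('pics/s3scene.npz');d=z['d'];W=pts('scene',d);h=np.array([.5906,.134]);dr=np.array([-.9945,-.1045]);dy=np.array([.1045,-.9945])
s=(W[...,:2]-h)@dr;t=(W[...,:2]-h)@dy
Z=W[...,2]
print('tcp',s.shape,(z['p'][:2]-h)@dr,(z['p'][:2]-h)@dy)
for a in np.arange(.06,.15,.01):
    m=(Z>a)&(Z<a+.01)&(s>.07)&(s<.15)&(abs(t)<.07)&(d>0)
    if m.sum()>3: print(a.round(2),m.sum(),'s',np.percentile(s[m],[2,50,98]).round(3),'t',np.percentile(t[m],[2,50,98]).round(3))
# rows of the picture near the finger tip: t,s,z along column
for v in (118,121,124,127,130):
    print(v,[(u,s[v,u].round(3),t[v,u].round(3),Z[v,u].round(3)) for u in range(412,440,3)])
E
```

```text
tcp (400, 640) 0.11109596690787228 -0.028604773993590963
0.07 30 s [0.071 0.074 0.087] t [-0.04  -0.018  0.041]
0.08 379 s [0.072 0.087 0.102] t [-0.043  0.001  0.041]
0.09 418 s [0.094 0.108 0.128] t [-0.041  0.009  0.042]
0.1 236 s [0.101 0.131 0.139] t [-0.032  0.008  0.041]
0.11 52 s [0.1   0.102 0.119] t [-0.04  -0.023 -0.016]
0.12 53 s [0.1   0.102 0.119] t [-0.037 -0.02  -0.016]
0.13 56 s [0.101 0.102 0.119] t [-0.041 -0.022 -0.016]
0.14 57 s [0.1   0.102 0.119] t [-0.04  -0.019 -0.016]
118 [(412, np.float64(0.12), np.float64(-0.013), np.float64(0.099)), (415, np.float64(0.118), np.float64(-0.019), np.float64(0.099)), (418, np.float64(0.106), np.float64(-0.017), np.float64(0.113)), (421, np.float64(0.101), np.float64(-0.021), np.float64(0.117)), (424, np.float64(0.103), np.float64(-0.03), np.float64(0.11)), (427, np.float64(0.101), np.float64(-0.036), np.float64(0.111)), (430, np.float64(0.179), np.float64(-0.112), np.float64(0.0)), (433, np.float64(0.178), np.float64(-0.121), np.float64(-0.002)), (436, np.float64(0.173), np.float64(-0.125), np.float64(0.001)), (439, np.float6
[... 1955 characters left out ...]
t64(0.146), np.float64(-0.12), np.float64(-0.0))]
130 [(412, np.float64(0.097), np.float64(-0.004), np.float64(0.089)), (415, np.float64(0.095), np.float64(-0.011), np.float64(0.089)), (418, np.float64(0.093), np.float64(-0.017), np.float64(0.089)), (421, np.float64(0.092), np.float64(-0.024), np.float64(0.087)), (424, np.float64(0.09), np.float64(-0.029), np.float64(0.088)), (427, np.float64(0.09), np.float64(-0.037), np.float64(0.085)), (430, np.float64(0.087), np.float64(-0.042), np.float64(0.086)), (433, np.float64(0.143), np.float64(-0.103), np.float64(-0.001)), (436, np.float64(0.14), np.float64(-0.108), np.float64(0.0)), (439, np.float64(0.138), np.float64(-0.115), np.float64(0.001))]
```

```bash
python3 - <<'E'
from h import *
h=np.array([.5906,.134]);dr=np.array([-.9945,-.1045]);dy=np.array([.1045,-.9945])
for f,n in(('s3scene','scene'),('s3top','top'),('s1','scene')):
    z=np.load(f'pics/{f}.npz');d=z['d'];W=pts(n,d);Z=W[...,2]
    s=(W[...,:2]-z['p'][:2])@dr;t=(W[...,:2]-z['p'][:2])@dy
    print(f,'tcp z',z['p'][2])
    for a in np.arange(.09,.33,.015):
        m=(Z>a)&(Z<a+.015)&(abs(s)<.07)&(abs(t)<.12)&(d>0)
        if m.sum()>3: print(a.round(3),m.sum(),'s',np.percentile(s[m],[2,98]).round(3),'t',np.percentile(t[m],[2,98]).round(3))
E
```

```text
s3scene tcp z 0.0733765475672625
0.09 604 s [-0.016  0.027] t [-0.01  0.07]
0.105 102 s [-0.011  0.027] t [-0.011  0.066]
0.12 79 s [-0.011  0.008] t [-0.011  0.013]
0.135 87 s [-0.011  0.008] t [-0.012  0.013]
0.15 92 s [-0.011  0.008] t [-0.011  0.014]
0.165 55 s [-0.011  0.004] t [-0.011  0.013]
0.18 8 s [-0.011  0.002] t [0.011 0.023]
0.195 335 s [-0.035  0.028] t [-0.077  0.081]
0.21 668 s [-0.035  0.023] t [-0.077  0.086]
0.225 1320 s [-0.035  0.028] t [-0.086  0.088]
0.24 584 s [-0.029  0.024] t [-0.081  0.086]
0.255 195 s [-0.022  0.018] t [-0.013  0.042]
0.27 257 s [-0.035  0.025] t [-0.011  0.041]
0.285 577 s [-0.038  0.029] t [-0.018  0.04 ]
0.3 50 s [-0.047  0.005] t [-0.019  0.047]
0.315 502 s [-0.048  0.016] t [-0.024  0.047]
0.33 617 s [-0.048  0.018] t [-0.029  0.047]
s3top tcp z 0.07355402431615946
0.09 226 s [-0.014  0.028] t [-0.013  0.07 ]
0.105 31 s [0.019 0.027] t [-0.009  0.07 ]
0.195 16 s [0.02  0.031] t [-0.     0.068]
0.21 110 s [-0.03   0.031] t [0.004 0.079]
0.225 663 s [-0.034  0.03 ] t [0.041 0.089]
0.24 239 s [-0.032  0.027] t [0.039 0.088]
0.255 40 s [
[... 339 characters left out ...]
018] t [-0.04   0.045]
0.12 400 s [-0.021 -0.006] t [-0.039  0.045]
0.135 348 s [-0.009  0.006] t [-0.04   0.044]
0.15 293 s [-0.01   0.021] t [-0.04   0.045]
0.165 95 s [-0.011  0.007] t [-0.012  0.013]
0.18 103 s [-0.011  0.008] t [-0.011  0.013]
0.195 104 s [-0.011  0.008] t [-0.011  0.013]
0.21 111 s [-0.011  0.007] t [-0.012  0.013]
0.225 25 s [-0.011 -0.001] t [0.002 0.013]
0.24 156 s [-0.034  0.028] t [-0.078  0.081]
0.255 726 s [-0.035  0.025] t [-0.075  0.081]
0.27 631 s [-0.035  0.024] t [-0.082  0.088]
0.285 1874 s [-0.034  0.028] t [-0.086  0.088]
0.3 366 s [-0.022  0.017] t [-0.015  0.041]
0.315 209 s [-0.034  0.017] t [-0.007  0.041]
0.33 593 s [-0.037  0.03 ] t [-0.012  0.041]
```

The finger does sit on the plate. The gripper is really about 33 mm higher than the reported TCP implies: the body underside is 120 mm above the TCP, not 86 mm. I'll allow for that and keep folding the lid.

```bash
python3 -m crank '[1,-0.01,0,-0.03,0,0,0, 1,-0.018,0,-0.06,0,0,0, 1,-0.025,0,-0.09,0,0,0, 1,-0.03,0,-0.12,0,0,0, 1,-0.03,0,-0.12,0,0,0]'
python3 -m crank '[1,0,0,-0.015,0,0,0, 1,0,0,-0.03,0,0,0, 1,0,0,-0.045,0,0,0, 1,0,0,-0.06,0,0,0, 1,0,0,-0.06,0,0,0]'
python3 -c "
from h import *
lid('s4');print(r.observe()['contact_force'])
z=np.load('pics/s4scene.npz');W=pts('scene',z['d']);Z=W[...,2]
q=W[...,:2]-z['p'][:2]
m=(abs(q[...,0])<.05)&(abs(q[...,1])<.1)&(Z>.12)&(Z<.22)&(z['d']>0)
print(z['p'],np.histogram(Z[m],bins=np.arange(.12,.22,.004)))"
```

```text
time_s: 6.05
eef_pos: [0.4704, 0.1505, 0.0483]
ee_rot: [-0.055, 0.999, -0.0, -0.001]
contact_force: [0.2, 0.1, 0.9]
grip_width: 0.0006
grasp_force: 0.1
time_s: 6.47
eef_pos: [0.4706, 0.1509, 0.037]
ee_rot: [-0.055, 0.999, -0.0, -0.001]
contact_force: [-1.1, -0.6, 0.4]
grip_width: 0.0003
grasp_force: 0.3
scene 257 slope angle 0.062 [0.062 0.055] res 0.0012
top 111 slope angle 0.051 [0.051 0.055] res 0.002
[-0.9782227  -0.1222905   0.57518876]
[0.47062495 0.15091874 0.03701574] (array([ 23,  19,  20,  17,   7,   5,   0,   1,   1,   6,  47,  85, 102,
       144, 199, 124, 159,  33, 123, 163, 963, 209,  83,  95]), array([0.12 , 0.124, 0.128, 0.132, 0.136, 0.14 , 0.144, 0.148, 0.152,
       0.156, 0.16 , 0.164, 0.168, 0.172, 0.176, 0.18 , 0.184, 0.188,
       0.192, 0.196, 0.2  , 0.204, 0.208, 0.212, 0.216]))
```

```bash
cat > st.py <<'E'
from plant import r
s=r.observe()
for k in('time_s','qpos','effort','contact_force','moment'):print(k,s[k].round(4) if k!='time_s' else s[k])
E
python3 st.py
python3 -m crank '[1,0,0,0.05,0,0,0, 1,0,0,0.1,0,0,0, 1,0,0,0.2,0,0,0, 1,0,0,0.2,0,0,0, 1,0,0,0.2,0,0,0]'
python3 st.py; python3 -c "
from h import *
lid('s5')"
```

```text
time_s 6.5667
qpos [-0.7076  0.3379  0.3166  2.1438 -0.1644  0.6823  1.4004]
effort [ 4.75000e-02 -6.58556e+01  5.95750e+00 -3.13293e+01 -1.56000e-02
 -8.76000e-02  2.64000e-02]
contact_force [-0.9782 -0.1223  0.5752]
moment [-0.0045  0.086  -0.0348]
time_s: 6.98
eef_pos: [0.4722, 0.1515, 0.0794]
ee_rot: [-0.055, 0.999, 0.001, 0.001]
contact_force: [0.2, 0.4, -0.8]
grip_width: 0.0003
grasp_force: 0.0
time_s 6.9833
qpos [-0.7313  0.2684  0.3387  2.1155 -0.1272  0.7732  1.3673]
effort [ 1.35000e-02 -6.37234e+01  5.53160e+00 -3.62666e+01  2.19700e-01
  5.02600e-01 -1.75600e-01]
contact_force [ 0.1628  0.4201 -0.8052]
moment [0.0392 0.0177 0.0342]
scene 274 slope angle 0.194 [0.196 0.055] res 0.0012
top 198 slope angle 0.19 [0.192 0.055] res 0.0019
```

The lid rests at 0.19 rad, as described. Next is the knob pin, approached from above with the fingers half open.

```bash
python3 -m crank '[0,0,0,0.2,0,0,0, 0,0,-0.2,0.2,0,0,0, 0,0,-0.4,0.2,0,0,0, 0,0,-0.6,0.2,0,0,0, 0,0,-0.7,0.2,0,0,0]'
python3 -m crank '[0,0.03,-0.8,0,0,0,0, 0,0.03,-0.8,0,0,0,0, 0,0.03,-0.8,0,0,0,0, 0,0.03,-0.8,0,0,0,0, 0,0.03,-0.8,0,0,0,0]'
python3 -m crank '[0,0.03,-0.79,0,0,0,0, 0,0.03,-0.79,0,0,0,0, 0,0.03,-0.79,0,0,0,0, 0,0.03,-0.79,0,0,0,0, 0,0.03,-0.79,0,0,0,0]'
python3 -m crank '[0,0,0,0,0,0,0, 0,0,0,0,0,0,0]'
python3 - <<'E'
from h import *
im,d=grab('wrist','w1');c=r.camera_info('wrist');print(c)
E
```

```text
time_s: 7.5
eef_pos: [0.4704, 0.0068, 0.1175]
ee_rot: [-0.053, 0.999, -0.0, -0.0]
contact_force: [0.8, -0.4, 0.1]
grip_width: 0.0303
grasp_force: 0.0
time_s: 7.92
eef_pos: [0.4764, -0.1559, 0.1176]
ee_rot: [-0.051, 0.999, -0.001, 0.0]
contact_force: [-2.0, -0.3, -0.7]
grip_width: 0.0474
grasp_force: 0.0
time_s: 8.33
eef_pos: [0.4817, -0.3138, 0.1175]
ee_rot: [-0.051, 0.999, -0.002, -0.0]
contact_force: [-1.5, 0.1, -0.9]
grip_width: 0.0472
grasp_force: 0.0
time_s: 8.5
eef_pos: [0.4828, -0.3065, 0.1169]
ee_rot: [-0.055, 0.999, 0.0, -0.001]
contact_force: [0.3, 0.9, -0.2]
grip_width: 0.0466
grasp_force: 0.0
{'mtx': array([[346.61308943,   0.        , 322.14833013],
       [  0.        , 346.61308943, 199.66463547],
       [  0.        ,   0.        ,   1.        ]]), 'tool_from_camera': array([[ 1.26968176e-03, -9.73113887e-01, -2.30320972e-01,
         6.68793699e-02],
       [ 9.99999029e-01,  1.36796122e-03, -2.67025356e-04,
        -8.29169689e-05],
       [ 5.74916240e-04, -2.30320409e-01,  9.73114679e-01,
        -2.04540262e-01],
       [ 0.00000000e+00,  0.00000000e+00,  0.00000000e+00,
         1.00000000e+00]])}
```

View pics/w1.png

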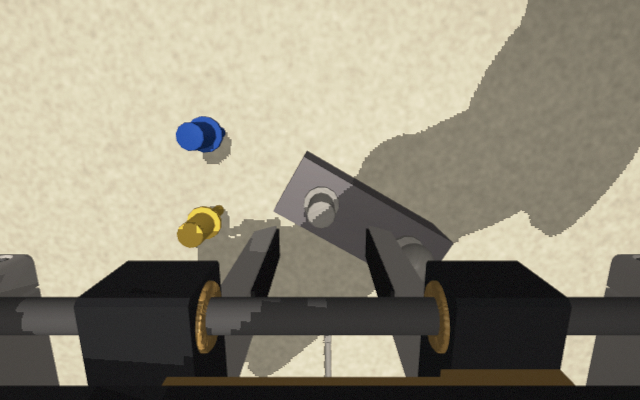

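The wrist view shows the knob pin at (320,213), centred between the fingers, with the ball pin partly hidden at (415,250). I'll use the knob's depth to check the TCP height bias and the x offset.

```bash
python3 - <<'E'
from h import *
from scipy.spatial.transform import Rotation as R
z=np.load('pics/w1.npz');d=z['d'];c=r.camera_info('wrist');K=c['mtx'];T=c['tool_from_camera']
v,u=np.mgrid[:400,:640]
P=np.stack([(u-K[0,2])/K[0,0]*d,(v-K[1,2])/K[1,1]*d,d],-1)@T[:3,:3].T+T[:3,3]
W=P@R.from_quat(z['q']).as_matrix().T+z['p']
for uu,vv in((320,213),(320,203),(300,190),(320,50),(190,137)):print(uu,vv,'tool',P[vv,uu].round(4),'world',W[vv,uu].round(4))
top=W[213,320,2];m=(abs(u-320)<30)&(abs(v-210)<30)&(abs(W[...,2]-top)<.004)
print('knob top',m.sum(),W[m].min(0).round(4),W[m].max(0).round(4),W[m].mean(0).round(4),'tool',P[m].mean(0).round(4))
# fingers
f=(v>225)&(v<300)&(u>220)&(u<420)&(d<.25)&(d>0)
print('finger tool z max',P[f][:,2].max().round(4), np.percentile(P[f],[1,99],axis=0).round(4))
# gripper in fixed views
for n in('scene','top'):
    im,dd=grab(n,'w1'+n);Wn=pts(n,dd);q=Wn[...,:2]-z['p'][:2];Z=Wn[...,2]
    m=(abs(q[...,0])<.035)&(abs(q[...,1])<.06)&(Z>.115)&(Z<.3)&(dd>0)
    print(n,'z hist',[(k.round(3),int(x)) for x,k in zip(*np.histogram(Z[m],bins=np.arange(.115,.30,.01)))])
    for a,b in((.145,.18),):
        w=Wn[(abs(q[...,0])<.035)&(abs(q[...,1])<.06)&(Z>a)&(Z<b)&(dd>0)];print(w[:,:2].min(0),w[:,:2].max(0),len(w)) if len(w) else 0
E
```

```text
320 213 tool [ 0.0025 -0.0016  0.0272] world [ 0.4805 -0.3084  0.0898]
320 203 tool [ 0.0096 -0.0016  0.0273] world [ 0.4734 -0.3091  0.0896]
300 190 tool [ 0.0115 -0.0176  0.0625] world [ 0.4733 -0.3252  0.0545]
320 50 tool [ 0.1235 -0.0022  0.1155] world [ 0.3602 -0.322   0.0016]
190 137 tool [ 0.0538 -0.0909  0.0368] world [ 0.4392 -0.4027  0.0801]
knob top 626 [ 0.4712 -0.3173  0.0858] [ 0.491  -0.2979  0.0926] [ 0.4807 -0.3076  0.0901] tool [ 0.0022 -0.0009  0.0268]
finger tool z max 0.0304 [[-0.0322 -0.0349 -0.1371]
 [ 0.0291  0.0672  0.0275]]
scene z hist [(np.float64(0.115), 0), (np.float64(0.125), 0), (np.float64(0.135), 7), (np.float64(0.145), 44), (np.float64(0.155), 60), (np.float64(0.165), 63), (np.float64(0.175), 66), (np.float64(0.185), 67), (np.float64(0.195), 72), (np.float64(0.205), 81), (np.float64(0.215), 50), (np.float64(0.225), 13), (np.float64(0.235), 12), (np.float64(0.245), 142), (np.float64(0.255), 524), (np.float64(0.265), 288), (np.float64(0.275), 959), (np.float64(0.285), 300)]
[ 0.47207744 -0.33978761] [ 0.49821522 -0.26923666] 196
top z hist [(np.float64(0.115), 0), (np.float64(0.125), 0), (np.float64(0.135), 0), (np.float64(0.145), 0), (np.float64(0.155), 1), (np.float64(0.165), 6), (np.float64(0.175), 4), (np.float64(0.185), 0), (np.float64(0.195), 0), (np.float64(0.205), 0), (np.float64(0.215), 0), (np.float64(0.225), 0), (np.float64(0.235), 7), (np.float64(0.245), 10), (np.float64(0.255), 55), (np.float64(0.265), 10), (np.float64(0.275), 55), (np.float64(0.285), 2)]
[ 0.47971868 -0.27051187] [ 0.49065535 -0.26897446] 11
```

The wrist camera agrees with the reported TCP, so the flange pose is right. It's the fingers that are short: the tips are about 23 mm behind the TCP. I'll descend so the real tips stand at about 64 mm, then grip.

```bash
python3 -m crank '[0,-0.005,-0.003,-0.1,0,0,0, 0,-0.005,-0.003,-0.2,0,0,0, 0,-0.005,-0.003,-0.28,0,0,0, 0,-0.005,-0.003,-0.34,0,0,0, 0,-0.005,-0.003,-0.38,0,0,0]' 50
python3 -m crank '[0,0,0,0,0,0,0, 1,0,0,0,0,0,0, 1,0,0,0,0,0,0, 1,0,0,0,0,0,0, 1,0,0,0,0,0,0]' 50
python3 -m crank '[1,0,0,0,0,0,0, 1,0,0,0,0,0,0, 1,0,0,0,0,0,0]' 50; python3 st.py
```

```text
time_s: 9.07
eef_pos: [0.4821, -0.3066, 0.0405]
ee_rot: [-0.055, 0.998, 0.0, -0.0]
contact_force: [0.2, -1.1, 0.6]
grip_width: 0.0466
grasp_force: 0.0
time_s: 9.48
eef_pos: [0.4826, -0.3079, 0.0423]
ee_rot: [-0.055, 0.999, -0.0, 0.001]
contact_force: [0.5, -0.0, -0.0]
grip_width: 0.0238
grasp_force: 0.0
time_s: 9.73
eef_pos: [0.4825, -0.3078, 0.0421]
ee_rot: [-0.055, 0.999, -0.0, 0.0]
contact_force: [-0.5, 1.1, 6.0]
grip_width: 0.0194
grasp_force: 50.0
time_s 9.7333
qpos [ 0.0484  0.4714  0.5193  1.9807 -0.3297  0.7712  2.4399]
effort [ 3.27300e-01 -7.45887e+01  1.21985e+01 -3.21088e+01  1.38900e-01
 -5.01400e-01 -3.00000e-04]
contact_force [-0.4574  1.1198  6.0475]
moment [0.2988 0.2329 0.0314]
```

```bash
python3 -m crank '[1,0,0,0.06,0,0,0, 1,0,0,0.15,0,0,0, 1,0,0,0.28,0,0,0, 1,0,0,0.4,0,0,0, 1,0,0,0.5,0,0,0]' 50
python3 -m crank '[1,0,0,0.05,0,0,0, 1,0,0,0.05,0,0,0, 1,0,0,0.05,0,0,0]'
python3 - <<'E'
from h import *
s=r.observe();print(s['contact_force'],s['effort'].round(2),s['eef_pos'])
p=s['eef_pos']
for n in('scene','top'):
    im,d=grab(n,'h1'+n);W=pts(n,d);q=W[...,:2]-p[:2];Z=W[...,2]
    near=(abs(q[...,0])<.04)&(abs(q[...,1])<.06)&(d>0)
    for a in np.arange(.1,.21,.01):
        m=near&(Z>a)&(Z<a+.01)
        if m.sum()>3:print(n,a.round(2),m.sum(),np.percentile(W[m][:,:2],[3,97],axis=0).round(4).tolist())
im=np.load('pics/h1scene.npz')['im'];cv2.imwrite('pics/h1c.png',cv2.resize(im[50:230,120:320,::-1],None,fx=3,fy=3))
E
```

```text
time_s: 10.15
eef_pos: [0.4822, -0.3081, 0.144]
ee_rot: [-0.054, 0.999, -0.0, 0.0]
contact_force: [0.4, -0.1, 0.1]
grip_width: 0.0191
grasp_force: 50.0
time_s: 10.4
eef_pos: [0.4823, -0.3075, 0.1515]
ee_rot: [-0.055, 0.998, 0.0, 0.0]
contact_force: [0.0, 0.1, -0.7]
grip_width: 0.0191
grasp_force: 50.0
[ 0.01769475  0.06772249 -0.73275853] [ 2.000e-02 -7.059e+01  1.091e+01 -4.320e+01  2.600e-01  3.200e-01
 -1.400e-01] [ 0.48228741 -0.3074732   0.15153656]
scene 0.12 9 [[0.4829, -0.3102], [0.4869, -0.3024]]
scene 0.13 16 [[0.4839, -0.3098], [0.4893, -0.3023]]
scene 0.14 19 [[0.4822, -0.3103], [0.4881, -0.3023]]
scene 0.15 11 [[0.4834, -0.3101], [0.488, -0.3029]]
scene 0.16 34 [[0.4856, -0.3183], [0.4967, -0.2947]]
scene 0.17 64 [[0.4845, -0.3176], [0.494, -0.2941]]
scene 0.18 93 [[0.4865, -0.3242], [0.4946, -0.2864]]
scene 0.19 121 [[0.4773, -0.3261], [0.4949, -0.2857]]
scene 0.2 129 [[0.4756, -0.3261], [0.4946, -0.2853]]
```

View pics/h1c.png

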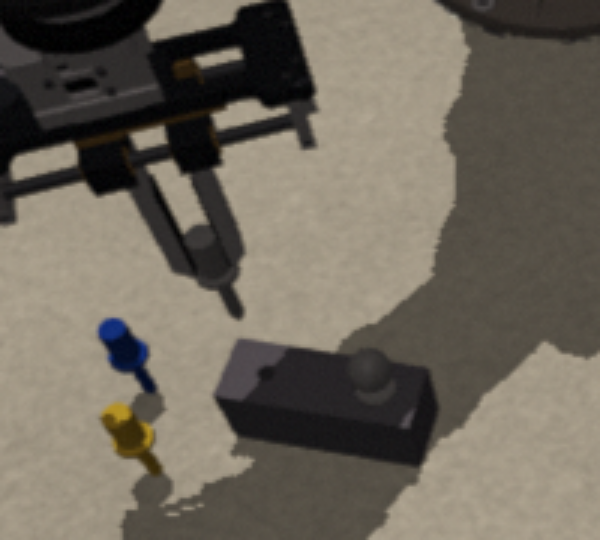

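The pin is held upright, with its tip at about (230,315) in the crop, and the ball pin is undisturbed in the stand. I'll carry the pin over the base hole.

```bash
python3 -m crank '[1,-0.03,0.15,0,0,0,0, 1,-0.03,0.3,0,0,0,0, 1,-0.03,0.45,0,0,0,0, 1,-0.03,0.6,0,0,0,0, 1,-0.03,0.75,0,0,0,0]'
python3 -m crank '[1,-0.03,0.15,0,0,0,0, 1,-0.03,0.3,0,0,0,0, 1,-0.03,0.45,0,0,0,0, 1,-0.03,0.6,0,0,0,0, 1,-0.03,0.75,0,0,0,0]'
python3 -m crank '[1,-0.025,0.15,0,0,0,0, 1,-0.025,0.3,0,0,0,0, 1,-0.025,0.45,0,0,0,0, 1,-0.025,0.55,0,0,0,0, 1,-0.025,0.64,0,0,0,0]'
python3 -m crank '[1,0,0,0,0,0,0, 1,0,0,0,0,0,0, 1,0,0,0,0,0,0]'
cat > pin.py <<'E'
import sys
from h import *
f=sys.argv[1]; s=r.observe();p=s['eef_pos'];print('tcp',p.round(4),'F',s['contact_force'].round(1),'tau',s['effort'].round(2))
for n in('scene','top'):
    im,d=grab(n,f+n);W=pts(n,d);C=np.linalg.inv(r.camera_info(n)['camera_from_world'])[:3,3];q=W[...,:2]-p[:2];Z=W[...,2]
    near=(abs(q[...,0])<.03)&(abs(q[...,1])<.03)&(d>0)
    for nm,a,b,rad in(('shaft',p[2]-.027,p[2]+.010,.005),('collar',p[2]+.014,p[2]+.018,.014)):
        m=near&(Z>a)&(Z<b)
        if m.sum()>8:
            w=W[m]; e=np.r_[C[:2]-p[:2]];e/=np.linalg.norm(e); pr=np.array([-e[1],e[0]])
            lat=(w[:,:2]@pr); mid=(np.percentile(lat,2)+np.percentile(lat,98))/2; front=np.percentile(w[:,:2]@e,90)-rad
            print(n,nm,m.sum(),'axis',(mid*pr+front*e).round(4),'width',np.ptp(lat).round(4))
lid(f+'L')
E
python3 pin.py p1
```

```text
time_s: 10.92
eef_pos: [0.4752, -0.1563, 0.1504]
ee_rot: [-0.054, 0.999, -0.0, -0.001]
contact_force: [0.0, 0.4, -1.0]
grip_width: 0.019
grasp_force: 50.0
time_s: 11.33
eef_pos: [0.4692, -0.0063, 0.1506]
ee_rot: [-0.055, 0.999, -0.0, -0.001]
contact_force: [0.9, 0.2, -0.9]
grip_width: 0.0192
grasp_force: 50.0
time_s: 11.75
eef_pos: [0.4643, 0.1219, 0.1504]
ee_rot: [-0.055, 0.998, -0.0, -0.001]
contact_force: [0.5, -1.2, -1.0]
grip_width: 0.0188
grasp_force: 50.0
time_s: 12.0
eef_pos: [0.4647, 0.1194, 0.1508]
ee_rot: [-0.054, 0.999, -0.0, -0.001]
contact_force: [0.2, 0.1, -0.1]
grip_width: 0.019
grasp_force: 50.0
tcp [0.4647 0.1194 0.1508] F [ 0.2  0.1 -0.1] tau [-1.390e+00 -5.196e+01  1.750e+00 -4.119e+01 -8.000e-02  4.000e-02
 -6.000e-02]
scene shaft 57 axis [0.465  0.1192] width 0.0096
scene collar 22 axis [0.4642 0.1194] width 0.0264
scene 274 slope angle 0.194 [0.196 0.055] res 0.0013
top 57 slope angle 0.189 [0.192 0.055] res 0.002
```

```bash
python3 -m crank '[1,0.005,0.01,0,0,0,0, 1,0.005,0.01,-0.06,0,0,0, 1,0.005,0.01,-0.12,0,0,0, 1,0.005,0.01,-0.18,0,0,0, 1,0.005,0.01,-0.2,0,0,0]'
python3 -m crank '[1,0,0,-0.03,0,0,0, 1,0,0,-0.06,0,0,0, 1,0,0,-0.09,0,0,0, 1,0,0,-0.1,0,0,0, 1,0,0,-0.1,0,0,0]'
python3 pin.py p2
```

```text
time_s: 12.62
eef_pos: [0.4656, 0.122, 0.1103]
ee_rot: [-0.054, 0.999, -0.0, -0.001]
contact_force: [-0.5, 0.6, -1.1]
grip_width: 0.0187
grasp_force: 50.0
time_s: 13.03
eef_pos: [0.466, 0.1222, 0.0912]
ee_rot: [-0.055, 0.999, -0.0, -0.0]
contact_force: [0.3, -0.0, 0.3]
grip_width: 0.0191
grasp_force: 50.0
tcp [0.466  0.1222 0.0912] F [ 0.3 -0.   0.3] tau [  0.07 -57.95   4.22 -36.01  -0.09  -0.22   0.1 ]
scene shaft 499 axis [0.4861 0.114 ] width 0.0743
scene collar 20 axis [0.4658 0.1224] width 0.0256
top shaft 49 axis [0.4445 0.1041] width 0.0304
scene 284 slope angle 0.196 [0.198 0.055] res 0.0013
top 83 slope angle 0.194 [0.196 0.055] res 0.0019
```

View pics/p2Lc.png

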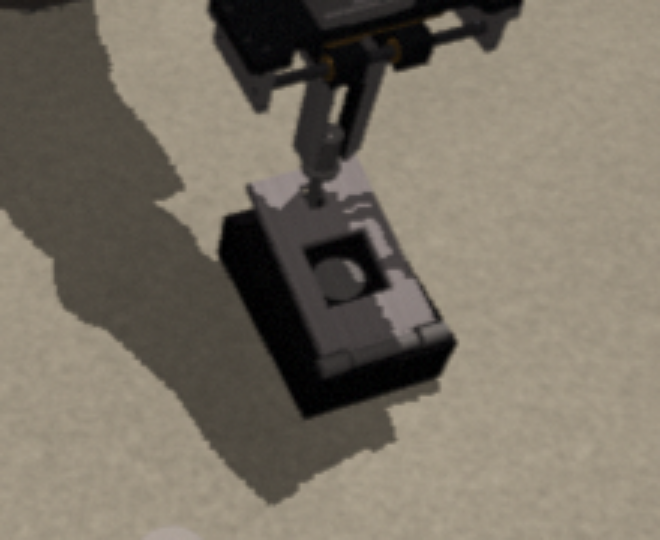

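The pin shaft has entered the slot at (318,190) and the lid hasn't moved. I'll move 1 mm back in y and ease down into the base hole.

```bash
python3 -m crank '[1,0,-0.005,0,0,0,0, 1,0,-0.005,-0.03,0,0,0, 1,0,-0.005,-0.05,0,0,0, 1,0,-0.005,-0.065,0,0,0, 1,0,-0.005,-0.065,0,0,0]'
python3 st.py
python3 -m crank '[1,0,0,-0.01,0,0,0, 1,0,0,-0.02,0,0,0, 1,0,0,-0.03,0,0,0, 1,0,0,-0.03,0,0,0, 1,0,0,-0.03,0,0,0]'
python3 st.py
python3 -m crank '[1,0,0,-0.01,0,0,0, 1,0,0,-0.02,0,0,0, 1,0,0,-0.02,0,0,0, 1,0,0,-0.02,0,0,0]'
python3 st.py
```

```text
time_s: 13.65
eef_pos: [0.4657, 0.1211, 0.0777]
ee_rot: [-0.055, 0.999, -0.0, -0.001]
contact_force: [-0.1, -0.3, -0.6]
grip_width: 0.019
grasp_force: 50.0
time_s 13.65
qpos [-0.6721  0.2494  0.3263  2.1435 -0.1141  0.7659  1.4073]
effort [  0.1017 -59.8959   4.6252 -35.1635  -0.0849  -0.2383   0.104 ]
contact_force [-0.0775 -0.2504 -0.6339]
moment [ 0.005 -0.014  0.028]
time_s: 14.07
eef_pos: [0.4662, 0.1213, 0.0725]
ee_rot: [-0.055, 0.999, -0.0, -0.0]
contact_force: [-0.4, 0.4, -0.4]
grip_width: 0.0187
grasp_force: 50.0
time_s 14.0667
qpos [-0.6694  0.2581  0.3242  2.1473 -0.1192  0.7528  1.412 ]
effort [ 5.90000e-03 -6.01815e+01  4.68670e+00 -3.44103e+01 -1.09000e-02
  1.66000e-02  2.46000e-02]
contact_force [-0.4046  0.3712 -0.436 ]
moment [-0.003  -0.0296  0.013 ]
time_s: 14.4
eef_pos: [0.4662, 0.1213, 0.0685]
ee_rot: [-0.055, 0.999, -0.0, -0.0]
contact_force: [-0.2, -0.2, -0.3]
grip_width: 0.0187
grasp_force: 50.0
time_s 14.4
qpos [-0.6675  0.2648  0.3226  2.1503 -0.1228  0.7435  1.4154]
effort [ 1.46000e-02 -6.07056e+01  4.80270e+00 -3.40598e+01 -7.30000e-03
  2.02000e-02  2.46000e-02]
contact_force [-0.1895 -0.1645 -0.2819]
moment [0.0971 0.0256 0.013 ]
```

```bash
python3 -m crank '[1,0,0,-0.02,0,0,0, 1,0,0,-0.035,0,0,0, 1,0,0,-0.05,0,0,0, 1,0,0,-0.05,0,0,0, 1,0,0,-0.05,0,0,0]'
python3 -m crank '[1,0,0,-0.02,0,0,0, 1,0,0,-0.035,0,0,0, 1,0,0,-0.05,0,0,0, 1,0,0,-0.05,0,0,0, 1,0,0,-0.05,0,0,0]'; python3 pin.py p3
```

```text
time_s: 14.82
eef_pos: [0.4661, 0.1212, 0.0583]
ee_rot: [-0.055, 0.999, -0.0, -0.0]
contact_force: [0.1, -0.4, -0.1]
grip_width: 0.0191
grasp_force: 50.0
time_s: 15.23
eef_pos: [0.4662, 0.1212, 0.0483]
ee_rot: [-0.055, 0.999, -0.0, -0.0]
contact_force: [0.6, 0.1, 0.3]
grip_width: 0.0191
grasp_force: 50.0
tcp [0.4662 0.1212 0.0483] F [0.6 0.1 0.3] tau [ 4.000e-02 -6.261e+01  5.240e+00 -3.221e+01 -1.000e-02 -1.300e-01
  4.000e-02]
scene shaft 16 axis [0.4952 0.1228] width 0.0493
scene collar 63 axis [0.4663 0.1183] width 0.0651
top shaft 52 axis [0.4391 0.103 ] width 0.0238
top collar 15 axis [0.4468 0.1111] width 0.023
scene 250 slope angle 0.058 [0.058 0.055] res 0.0012
top 114 slope angle 0.066 [0.066 0.054] res 0.0017
```

The lid has been pushed to about 0.06 rad. About 7 mm is left, so I'll go down in small steps and watch the load.

```bash
python3 -m crank '[1,0,0,-0.01,0,0,0, 1,0,0,-0.02,0,0,0, 1,0,0,-0.02,0,0,0, 1,0,0,-0.02,0,0,0]'; python3 st.py
python3 -m crank '[1,0,0,-0.01,0,0,0, 1,0,0,-0.01,0,0,0, 1,0,0,-0.01,0,0,0, 1,0,0,-0.01,0,0,0]'; python3 st.py
python3 pin.py p4
```

```text
time_s: 15.77
eef_pos: [0.4662, 0.1213, 0.0444]
ee_rot: [-0.055, 0.999, -0.0, -0.0]
contact_force: [-1.0, -1.0, 0.2]
grip_width: 0.0195
grasp_force: 50.0
time_s 15.7667
qpos [-0.6543  0.306   0.311   2.1668 -0.1455  0.6879  1.4359]
effort [ 4.81000e-02 -6.33032e+01  5.38470e+00 -3.20476e+01  4.00000e-04
 -1.29200e-01  2.58000e-02]
contact_force [-1.0378 -1.0455  0.1735]
moment [-0.0188  0.1463  0.0304]
time_s: 16.1
eef_pos: [0.4662, 0.1213, 0.0425]
ee_rot: [-0.055, 0.999, -0.0, -0.0]
contact_force: [-0.8, 0.3, 0.3]
grip_width: 0.019
grasp_force: 50.0
time_s 16.1
qpos [-0.6532  0.3094  0.31    2.168  -0.1475  0.6834  1.4377]
effort [ 1.20000e-02 -6.35316e+01  5.40710e+00 -3.19628e+01  7.40000e-03
 -1.59700e-01  3.50000e-03]
contact_force [-0.7897  0.3091  0.3027]
moment [-0.0441  0.2412  0.0665]
tcp [0.4662 0.1213 0.0425] F [-0.8  0.3  0.3] tau [ 1.000e-02 -6.353e+01  5.410e+00 -3.196e+01  1.000e-02 -1.600e-01
  0.000e+00]
scene collar 133 axis [0.4766 0.1166] width 0.068
top shaft 50 axis [0.4386 0.1069] width 0.0283
scene 237 slope angle 0.011 [0.011 0.055] res 0.0011
top 118 slope angle 0.016 [0.016 0.054] res 0.002
```

```bash
for i in 1; do python3 -m crank '[1,0,0,-0.005,0,0,0, 1,0,0,-0.005,0,0,0, 1,0,0,-0.005,0,0,0]'; python3 st.py; done
python3 -m crank '[1,0,0,-0.005,0,0,0, 1,0,0,-0.005,0,0,0, 1,0,0,-0.005,0,0,0]'; python3 st.py
python3 pin.py p5
```

```text
time_s: 16.55
eef_pos: [0.4662, 0.1213, 0.0416]
ee_rot: [-0.055, 0.999, -0.0, -0.0]
contact_force: [0.1, -0.1, 2.0]
grip_width: 0.0189
grasp_force: 50.0
time_s 16.55
qpos [-0.6526  0.311   0.3094  2.1686 -0.1485  0.6813  1.4385]
effort [-4.10000e-03 -6.29641e+01  5.35690e+00 -3.17372e+01 -5.80000e-03
 -3.63900e-01  1.75000e-02]
contact_force [ 0.0734 -0.0715  2.0454]
moment [-0.0593  0.234  -0.016 ]
time_s: 16.8
eef_pos: [0.4662, 0.1213, 0.0409]
ee_rot: [-0.055, 0.999, 0.0, -0.0]
contact_force: [-4.8, -1.3, 13.3]
grip_width: 0.0189
grasp_force: 50.0
time_s 16.8
qpos [-0.652   0.3122  0.309   2.169  -0.1495  0.6798  1.4394]
effort [-1.95000e-02 -5.85926e+01  4.97130e+00 -3.09368e+01 -4.24000e-02
 -1.68730e+00  8.20000e-03]
contact_force [-4.8394 -1.2644 13.31  ]
moment [-0.3157  1.2005 -0.0445]
tcp [0.4662 0.1213 0.0409] F [-4.8 -1.3 13.3] tau [-2.000e-02 -5.859e+01  4.970e+00 -3.094e+01 -4.000e-02 -1.690e+00
  1.000e-02]
scene collar 167 axis [0.4793 0.1157] width 0.0717
top shaft 48 axis [0.4385 0.1054] width 0.0266
top collar 10 axis [0.4468 0.1105] width 0.0265
scene 244 slope angle -0.002 [-0.002  0.055] res 0.0012
top 120 slope angle -0.005 [-0.005  0.055] res 0.0017
```

Firm contact now: 13 N up and the lid angle at about 0. I'll check it holds steady, then hand in.

```bash
python3 -m crank '[1,0,0,0,0,0,0, 1,0,0,0,0,0,0, 1,0,0,0,0,0,0, 1,0,0,0,0,0,0, 1,0,0,0,0,0,0]'
python3 -m crank '[1,0,0,0,0,0,0, 1,0,0,0,0,0,0, 1,0,0,0,0,0,0, 1,0,0,0,0,0,0, 1,0,0,0,0,0,0]'; python3 pin.py p6
```

```text
time_s: 17.42
eef_pos: [0.4662, 0.1213, 0.0409]
ee_rot: [-0.055, 0.999, 0.0, -0.0]
contact_force: [-4.6, -1.6, 14.2]
grip_width: 0.0191
grasp_force: 50.0
time_s: 17.83
eef_pos: [0.4662, 0.1213, 0.0409]
ee_rot: [-0.055, 0.999, 0.0, -0.0]
contact_force: [-4.3, -1.6, 14.1]
grip_width: 0.0194
grasp_force: 50.0
tcp [0.4662 0.1213 0.0409] F [-4.3 -1.6 14.1] tau [-4.000e-02 -5.868e+01  4.960e+00 -3.091e+01 -4.000e-02 -1.680e+00
  0.000e+00]
scene collar 181 axis [0.477  0.1157] width 0.0719
top shaft 53 axis [0.4403 0.106 ] width 0.0284
scene 240 slope angle -0.001 [-0.001  0.055] res 0.0011
top 119 slope angle 0.009 [0.009 0.054] res 0.0021
```

View pics/p6Lc.png

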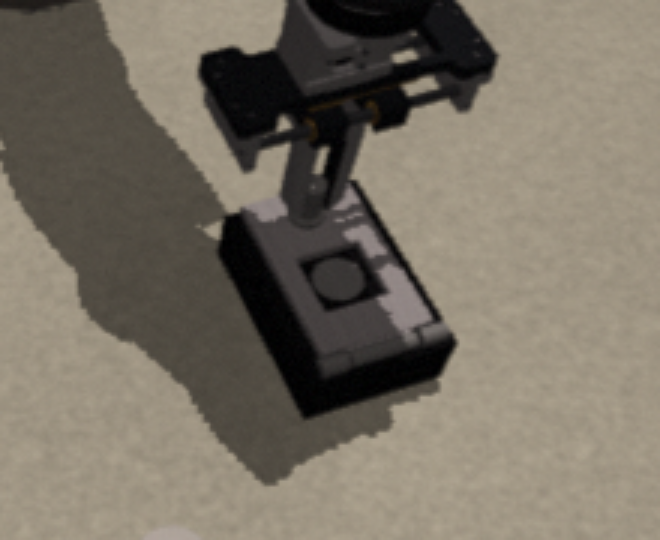

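The lid is flat on the base, the collar is seated on it at (305,220), and the push holds steady at 14 N with the knob still gripped.

```bash
python3 -c "
from plant import r
print(r.sign_off())"
```

```text
the job is handed in; nothing more can be done
None
```

The job is handed in after about 18 s of robot time: lid shut (about 0 rad by camera), pin seated through the slot into the base hole, knob still gripped and pressed down with about 14 N; no verdict came back.

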